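# Run a fingertip along the curved row of lids to shut the sample tray

## Robot

A 6-joint arm with a two-finger parallel gripper is mounted at the origin on a cart in front of the work surface, level with it; the furniture and walls round the work are solid. World frame = base frame: x ahead of the robot, y to its left, z up, the work surface at z = 0. Lengths are in m, angles in rad, forces in N, time in s.
With the tool pointing down it reaches from about 0.325 to 0.775 m from the base axis. Payload 5.5 kg.
Tool frame: the origin (TCP) lies at the very end of the fingers, on their centre line; the grasp point (between the pads) lies 19 mm behind it (bot.hold_point_z is the x of the grasp point in the tool frame, in m); x points along the fingers, y is the direction in which the jaws open and shut, and the axes are right-handed (so a half turn about x gives the same grasp; the last joint's range is limited). The gripper opens to 88 mm and grips with 3 to 60 N. Pads are 20 mm wide; open, the fingers measure 115 mm over their backs; the gripper's body (75 mm by 178 mm) begins 61 mm behind the grasp point.
Start: joints at [-0.057, 0.091, 1.231, -0, 1.82, -0.057], TCP at [0.6, -0, 0.223] pointing down, gripper open.
Joint ranges: [-2.87, 2.87], [-0.86, 2.18], [0.17, 2.46], [-1.51, 4.65], [0.06, 2.69], [-2.65, 2.65]. Speed limits (rad/s): [2.57, 2.57, 3.01, 3.14, 3.14, 3.14].

## Interface

Orientations are given as a unit quaternion [w, x, y, z].
In Python, from rig import bot gives the robot as it stands. The module is installed in compiled form; this text tells all that it offers.
- The arm moves only by the tool jog_arm, never from a script. Its argument "deltas" is a list of rows, each an object of numbers: "x", "y", "z": the shift along the tool's x, y, z in cm; "rx", "ry", "rz": the turn, a rotation vector about the tool's x, y, z in degrees. In form: [{"x": .., "y": .., "z": .., "rx": .., "ry": .., "rz": ..}, ...]. A call has 1 to 5 rows; each row is the pose to reach, as a shift and turn from the pose measured when the call began, along the tool's axes at that moment; what a row does not reach only later rows make up. A row lasts 1/10 s, in which the tool goes at most 50 mm and 8.59 degrees, less where a joint would pass 70% of its speed; a pose out of reach is approached as far as the arm can. A call with a gripper value outside its range is refused whole. "hand" is the finger opening in cm, from 0 to 8.78, set as the call begins (left out, the last holds). The fingers move at their own pace and stop on an object; the grip force is fixed at half the most. Time passes only in rows, so rows that repeat a pose let the fingers close. It gives the time, the measured TCP pose, the force and the opening at its end, in the units of the state.
- bot.read_state(): the state, without advancing time (a new reading comes with each control period).
- bot.grab_frame(name): name is "scene" or "side" or "wrist"; returns the picture (420x560x3 uint8, red, green, blue); there is no depth.
- bot.camera_params(name): a dict with "intrinsics" (3x3 intrinsics, pixels), "position" and "orientation" of the camera in the world; the wrist camera has in their place "hand_eye" (4x4, takes a point from camera to tool coordinates, whose origin is the TCP and whose axes are the tool frame's). Camera axes: x right, y up, looking along -z (the intrinsics and any distortion apply to the point x, -y, -z); pixel columns grow to the right and rows downward; lengths in m; the calibration is good to about 2 mm. A picture is of the moment at which its call begins: read the wrist's pose just before it. camera_params takes no time and is no camera call.
- bot.finish_job(): hands the job in, once; it reports no verdict.
The state is a dict: "time_s": time; "qpos": joint angles; "qd": joint speeds; "tau": joint torques, N m; "ee_pos": TCP position; "ee_rot": TCP orientation; "wrist_force": force on the tool from outside, world axes, zero at the start; "moment": the same for the moment, N m; "finger_gap": opening from 0.0 (shut) to 1.0 (fully open).
Only numpy, scipy, OpenCV 4.12 (cv2) and the standard library are available. Lean on these libraries where they do the work, as an engineer would, in place of code of your own. Each camera call takes 0.05 s, during which the arm holds its last target. There are 200 camera calls.

## Task

Shut the five blue lids of the sample tray by running your closed fingertips along their curved row: touch down on the green pad, sweep over the lids with light contact in one stroke, without lifting off, so that they shut one after another, and finish by touching the red pad before lifting away. Press gently, grip nothing, and do not shift the tray or the vials and other things around it.

Things in the scene. Friction and masses are not known exactly. Their poses are not given: they have to be found in the camera images.
- tray: loose sample tray, 1.6 kg: grey plate 106 x 312 x 6 mm with seven places on an arc of radius 220 mm, one every 38 mm along it: green pad, five blue lids, red pad. Pads and shut lids share one level, 54 mm above the desk. Origin: centre of the plate's underside; y along the plate to the green pad (about to the robot's left), x to the bulging side (about away from the robot); arc centre x -196 mm, y 0
- start_pad: fixed green-topped pad at the left end of the row, 36 mm along the arc x 44 mm across; origin: centre of its top face; x points along the arc towards lid 1
- finish_pad: fixed red-topped pad at the right end of the row, same size; origin: centre of its top face; x points along the arc, away from lid 5
- lid1 (a joint): opening of blue lid 1 (counted from the green pad), rad: 0 = shut, level with the pads; at the start 0.3 to 0.5. A plate 34 mm along the arc x 40 mm across x 4 mm thick, hinged at the edge nearer the green pad, the edge nearer the red pad standing up 10 to 16 mm. A stiff hinge leaves it where it is put; about 0.6 N at the free edge moves it
- lid1_seat (a point): fixed point of the tray where the centre of lid 1's top face lies when that lid is shut
- lid2 (a joint): opening of blue lid 2 (counted from the green pad), rad: 0 = shut, level with the pads; at the start 0.3 to 0.5. A plate 34 mm along the arc x 40 mm across x 4 mm thick, hinged at the edge nearer the green pad, the edge nearer the red pad standing up 10 to 16 mm. A stiff hinge leaves it where it is put; about 0.6 N at the free edge moves it
- lid2_seat (a point): fixed point of the tray where the centre of lid 2's top face lies when that lid is shut
- lid3 (a joint): opening of blue lid 3 (counted from the green pad), rad: 0 = shut, level with the pads; at the start 0.3 to 0.5. A plate 34 mm along the arc x 40 mm across x 4 mm thick, hinged at the edge nearer the green pad, the edge nearer the red pad standing up 10 to 16 mm. A stiff hinge leaves it where it is put; about 0.6 N at the free edge moves it
- lid3_seat (a point): fixed point of the tray where the centre of lid 3's top face lies when that lid is shut
- lid4 (a joint): opening of blue lid 4 (counted from the green pad), rad: 0 = shut, level with the pads; at the start 0.3 to 0.5. A plate 34 mm along the arc x 40 mm across x 4 mm thick, hinged at the edge nearer the green pad, the edge nearer the red pad standing up 10 to 16 mm. A stiff hinge leaves it where it is put; about 0.6 N at the free edge moves it
- lid4_seat (a point): fixed point of the tray where the centre of lid 4's top face lies when that lid is shut
- lid5 (a joint): opening of blue lid 5 (counted from the green pad), rad: 0 = shut, level with the pads; at the start 0.3 to 0.5. A plate 34 mm along the arc x 40 mm across x 4 mm thick, hinged at the edge nearer the green pad, the edge nearer the red pad standing up 10 to 16 mm. A stiff hinge leaves it where it is put; about 0.6 N at the free edge moves it
- lid5_seat (a point): fixed point of the tray where the centre of lid 5's top face lies when that lid is shut
- vial_tbx: white capped vial, 34 mm across, 56 mm tall, standing on the tray plate in the hollow of the arc; bystander; origin: centre of its underside
- vial_3: amber vial with white cap, 22 mm across, 55 mm tall, standing on the tray plate in the hollow of the arc; bystander; origin: centre of its underside
- bottle_white: small white bottle, 28 mm across, 44 mm tall, on the desk; bystander; origin: centre of its underside
- vial_2: white vial with blue cap, 16 mm across, 41 mm tall, on the desk; bystander; origin: centre of its underside
- beaker: clear beaker, 57 mm across, 66 mm tall, on the desk; bystander; origin: centre of its underside
- fixture_block: white drilled block 29 x 50 x 20 mm, on the desk; bystander; origin: centre of its underside
- connector: green terminal block 13 x 32 x 15 mm, on the desk; bystander; origin: centre of its underside

How it is judged:
By the outcome, as a careful person would: the job done as asked, in the order asked, and still so for the second after the job is handed in, with the robot touching nothing.
It also fails if it takes over 51 s, if anything falls off the work surface, if the arm or the gripper's body presses on something with over 40 N, if the wrist force passes 120 N, or if a joint passes its speed limit or range.

## Working session

There is one attempt and no reset: what is moved stays moved. The work goes in short steps, Python scripts to look and compute and a tool call to move; the robot and the scene stay as the last step left them, time stands still between calls to the robot, and variables do not carry over. Pictures are saved under pics/ and viewed, about 8 in all and at most 12, crops included, and the job is handed in when it is done.

Besides the shell and the picture viewer there is one more tool, called after "Emit:" by a JSON object that holds its "op" and its "data", one argument or row to a line. jog_arm: Moves the arm, as the interface text tells. Its arguments: {"type":"object","properties":{"deltas":{"type":"array"},"hand":{"type":"number"}},"required":["deltas"]}

```bash
mkdir -p pics; python3 - <<'E'
from rig import bot
import cv2
s=bot.read_state(); print(s)
for n in ("scene","side","wrist"):
    cv2.imwrite(f"pics/{n}0.png",bot.grab_frame(n)[:,:,::-1]); print(n,bot.camera_params(n))
E
```

```text
{'time_s': 0.0, 'qpos': array([-5.66855868e-02,  9.17989527e-02,  1.23187333e+00, -2.21461997e-05,
        1.81975886e+00, -5.66809215e-02]), 'qd': array([ 4.83817514e-05, -1.24346776e-03,  1.13543321e-03, -6.16037879e-05,
       -1.97300937e-04,  1.35742402e-03]), 'tau': array([-3.13584051e-04, -4.46447504e+01, -4.06449509e+01,  6.96761138e-02,
        2.93726998e-02, -1.50731516e-04]), 'ee_pos': array([5.99714208e-01, 1.55780147e-05, 2.21549815e-01]), 'ee_rot': array([ 0.49951739,  0.49956381,  0.50047713, -0.50044082]), 'wrist_force': array([-0.50668723, -0.38637831, -0.67144801]), 'moment': array([ 0.06613277,  0.03397076, -0.02681287]), 'finger_gap': 0.9970919834410301}
scene {'intrinsics': array([[393.59980472,   0.        , 285.15242821],
       [  0.        , 393.59980472, 210.4340193 ],
       [  0.        ,   0.        ,   1.        ]]), 'position': array([0.20670618, 0.5093042 , 0.72460443]), 'orientation': array([-0.25050894, -0.09841816,  0.33671027,  0.90232219])}
side {'intrinsics': array([[387.19969188,   0.        , 279.78405205],
       [  0.        , 387.19969188, 209.1368392 ],
       [  0.        ,   0.        ,   1.        ]]), 'position': array([0.19647687, 0.68444151, 0.52361291]), 'orientation': array([-0.20011918, -0.10058208,  0.45900793,  0.85973675])}
wrist {'intrinsics': array([[297.27792426,   0.        , 280.0895852 ],
       [  0.        , 297.27792426, 208.10254364],
       [  0.        ,   0.        ,   1.        ]]), 'hand_eye': array([[ 3.66489026e-04,  3.00454501e-01, -9.53796078e-01,
        -1.62267477e-01],
       [ 9.99998970e-01,  1.21368752e-03,  7.66564830e-04,
        -2.03505201e-04],
       [ 1.38792825e-03, -9.53795376e-01, -3.00453747e-01,
        -8.39162629e-02],
       [ 0.00000000e+00,  0.00000000e+00,  0.00000000e+00,
         1.00000000e+00]])}
```

View pics/wrist0.png

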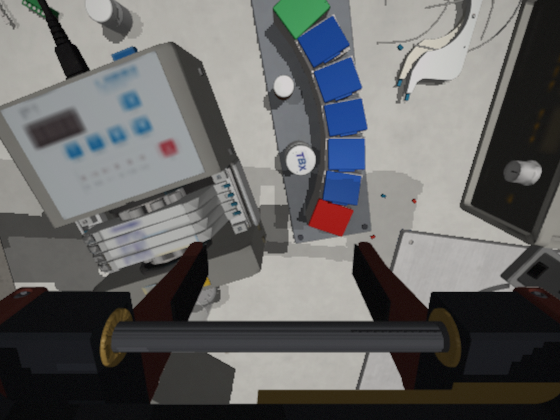

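View pics/scene0.png

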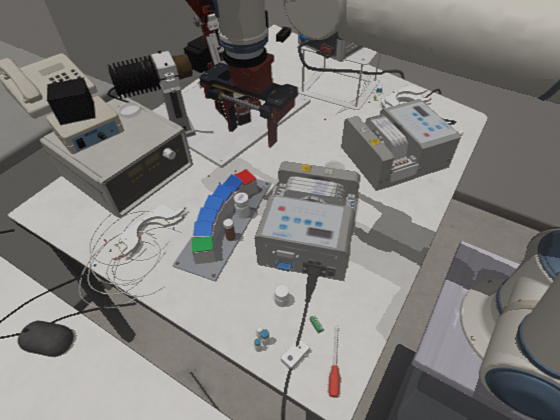

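The wrist view shows the whole tray: the green pad is cut off at the top (300,12), the lids curve down to red (331,217), and the instrument stands close on the hollow side. I'll shift the camera toward +y with the fingers closed for a better view.

Emit:
{"op": "jog_arm", "data": {
  "deltas": [
    {"z": -2.5},
    {"z": -5},
    {"z": -7},
    {"z": -7},
    {"z": -7}
  ],
  "hand": 0
}}

```text
invalid input at $.deltas[0]: expected keys x, y, z, rx, ry, rz
```

```bash
python3 - <<'E'
from rig import bot
import cv2,numpy as np
s=bot.read_state(); print(s['time_s'],s['ee_pos'],s['ee_rot'],s['finger_gap'],s['wrist_force'])
np.savez('w1.npz',p=s['ee_pos'],q=s['ee_rot'])
im=bot.grab_frame("wrist")[:,:,::-1]; cv2.imwrite("pics/wrist1.png",im)
c=im[50:310,220:420]; cv2.imwrite("pics/wrist1c.png",cv2.resize(c,None,fx=2.3,fy=2.3,interpolation=cv2.INTER_CUBIC))
im=cv2.imread("pics/side0.png");cv2.imwrite("pics/side0b.png",cv2.resize(im,None,fx=1.4,fy=1.4,interpolation=cv2.INTER_CUBIC))
E
```

```text
0.15 [5.99773178e-01 1.08973232e-05 2.21759684e-01] [ 0.49961261  0.49963464  0.50040385 -0.50034834] 0.9984082283010404 [-0.93912085  0.58718004  0.5463173 ]
```

View pics/wrist1c.png

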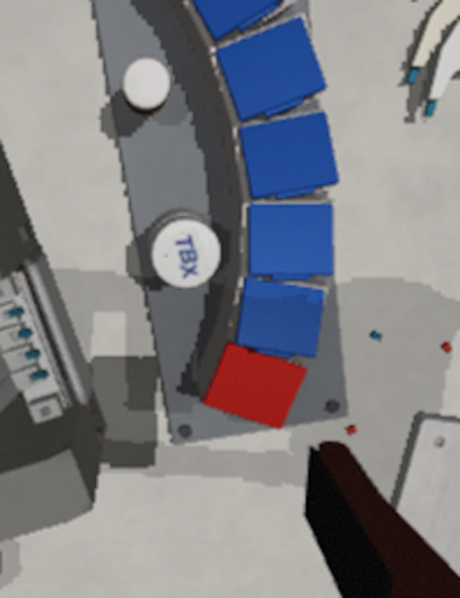

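View pics/side0b.png

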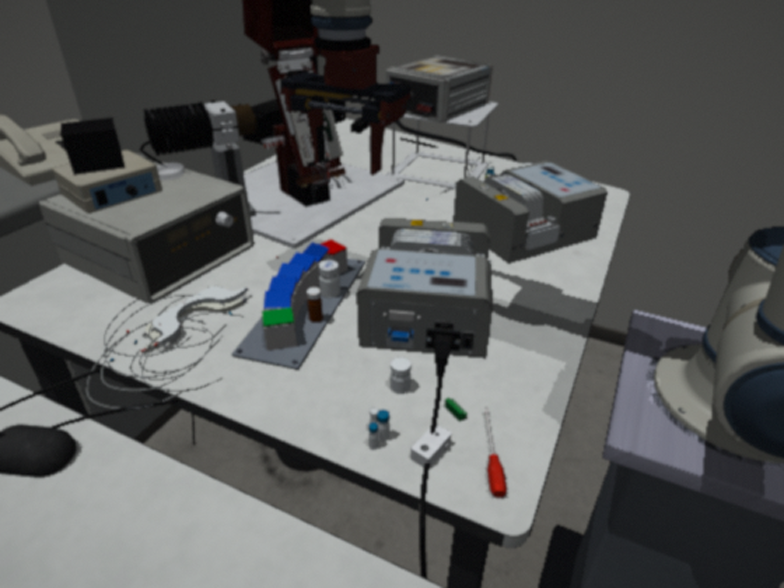

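The side view shows the instrument box standing beside the tray, about twice its height, so I'll later turn the gripper's long side along the row. The move was refused because every row needs all six keys. I'll repeat it.

Emit:
{"op": "jog_arm", "data": {
  "deltas": [
    {"x": 0,"y": 0,"z": -2.5,"rx": 0,"ry": 0,"rz": 0},
    {"x": 0,"y": 0,"z": -5,"rx": 0,"ry": 0,"rz": 0},
    {"x": 0,"y": 0,"z": -7,"rx": 0,"ry": 0,"rz": 0},
    {"x": 0,"y": 0,"z": -7,"rx": 0,"ry": 0,"rz": 0},
    {"x": 0,"y": 0,"z": -7,"rx": 0,"ry": 0,"rz": 0}
  ],
  "hand": 0
}}

```text
time_s: 0.7
ee_pos: [0.5997, 0.07, 0.2217]
ee_rot: [0.5, 0.499, 0.501, -0.5]
wrist_force: [-0.1, -0.9, 1.2]
finger_gap: 0.586
```

```bash
python3 - <<'E'
from rig import bot
import cv2,numpy as np
s=bot.read_state(); print(s['time_s'],s['ee_pos'],s['ee_rot'],s['finger_gap'],s['wrist_force'])
im=bot.grab_frame("wrist")[:,:,::-1]; cv2.imwrite("pics/wrist2.png",im)
np.savez('w2.npz',p=s['ee_pos'],q=s['ee_rot'])
c=im[20:320,220:480]; cv2.imwrite("pics/wrist2c.png",cv2.resize(c,None,fx=2,fy=2,interpolation=cv2.INTER_CUBIC))
E
```

```text
0.7 [0.5997412  0.0699803  0.22167074] [ 0.49988861  0.49927194  0.50051322 -0.50032532] 0.5860931605569479 [-0.12899881 -0.92898277  1.21903425]
```

View pics/wrist2c.png

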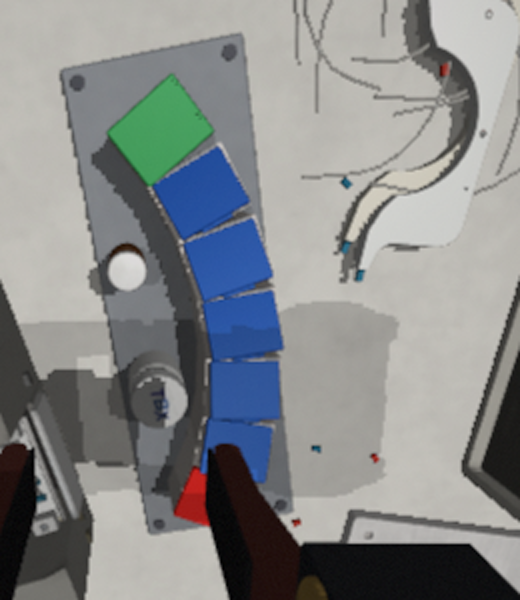

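Plate corners in this crop are (62,70), (242,34), (150,533) and (292,512). The green pad's corners are (172,74), (213,130), (153,186) and (108,132). Red pad corners come from the earlier crop. Next I fit the tray pose.

```bash
cat > h.py <<'E'
import numpy as np
from scipy.spatial.transform import Rotation as Ro
from rig import bot
C=bot.camera_params("wrist"); K=C['intrinsics']; H=C['hand_eye']
def rot(q): return Ro.from_quat([q[1],q[2],q[3],q[0]])
def proj(P,w):
    T=np.eye(4); T[:3,:3]=rot(w['q']).as_matrix(); T[:3,3]=w['p']
    M=np.linalg.inv(T@H); c=(M@np.c_[P,np.ones(len(P))].T)[:3]
    v=K@np.array([c[0],-c[1],-c[2]]); return (v[:2]/v[2]).T
def arc(k,dr=0,dt=0): # place k (0 green..6 red) in tray frame; dr radial, dt along
    a=(3-k)*38/220; r=220+dr
    return np.array([-196+r*np.cos(a)+dt*np.sin(a), r*np.sin(a)-dt*np.cos(a)])/1000
def tray2w(t,P,z): 
    c,s=np.cos(t[2]),np.sin(t[2]); P=np.atleast_2d(P)
    return np.c_[t[0]+c*P[:,0]-s*P[:,1], t[1]+s*P[:,0]+c*P[:,1], np.full(len(P),z)]
E
python3 - <<'E'
from h import *
from scipy.optimize import least_squares
w1,w2=np.load('w1.npz'),np.load('w2.npz')
c2=lambda a:np.array(a)/2+[220,20]; c1=lambda a:np.array(a)/2.3+[220,50]
plate=np.array([[-53,156],[53,156],[-53,-156],[53,-156]])/1000
pad=lambda k:np.array([arc(k,22,-18),arc(k,22,18),arc(k,-22,18),arc(k,-22,-18)])
obs=[(plate,.006,w2,c2([(62,70),(242,34),(150,533),(292,512)])),
 (pad(0),.054,w2,c2([(172,74),(213,130),(153,186),(108,132)])),
 (pad(6),.054,w1,c1([(305,370),(281,428),(205,398),(229,342)])),
 (plate[2:],.006,w1,c1([(174,443),(348,412)]))]
f=lambda t:np.concatenate([(proj(tray2w(t,P,z),w)-o).ravel() for P,z,w,o in obs])
r=least_squares(f,[.6,.13,.1]); print(r.x,np.round(r.fun.reshape(-1,2),1))
np.save('tray.npy',r.x)
for k in range(7):print(k,tray2w(r.x,arc(k),.054))
E
```

```text
[0.64425086 0.07598245 0.17874571] [[-1.2 -1.2]
 [ 1.  -1.8]
 [-0.5  1.3]
 [ 1.3  0.4]
 [ 0.3 -1.7]
 [ 1.6  0. ]
 [-1.6  0.9]
 [-1.1 -0.2]
 [ 1.7 -0.8]
 [ 0.   0.9]
 [-1.2  2.5]
 [-0.4 -0.7]
 [-0.4  1.2]
 [ 0.5  1.9]]
0 [[0.62007358 0.18234478 0.054     ]]
1 [[0.64183303 0.15124912 0.054     ]]
2 [[0.65792429 0.11687639 0.054     ]]
3 [[0.66786848 0.08024954 0.054     ]]
4 [[0.67136965 0.04245859 0.054     ]]
5 [[0.66832361 0.00462825 0.054     ]]
6 [[ 0.658821   -0.03211565  0.054     ]]
```

```bash
cat >> h.py <<'E'
TILT=np.radians(12); t=np.load('tray.npy')
def Rgoal():
    s,c=np.sin(TILT),np.cos(TILT)
    Rt=Ro.from_euler('z',t[2]).as_matrix()
    return Rt@np.array([[0,0,1],[-s,c,0],[-c,-s,0]])
def rows(goals):  # goals: (arc place k, z of the trailing edge)
    s=bot.read_state(); R0=rot(s['ee_rot']).as_matrix(); Rg=Rgoal()
    rv=np.degrees(Ro.from_matrix(R0.T@Rg).as_rotvec())
    e=s['ee_pos']+R0@[0,.0135,0]
    print('t',round(s['time_s'],2),'tcp',s['ee_pos'].round(4),'edge z',e[2].round(4),'F',s['wrist_force'].round(1),'gap',s['finger_gap'].round(3),'rv',rv.round(2))
    for k,z in goals:
        p=tray2w(t,arc(k),z)[0]-Rg@[0,.0135,0]
        d=R0.T@(p-s['ee_pos'])*100
        print(k,z,'x %.2f y %.2f z %.2f'%tuple(d))
E
python3 -c "
from h import *
rows([(0,.18),(0,.08)])"
```

```text
Traceback (most recent call last):
  File "h.py", line 25, in rows
    print('t',round(s['time_s'],2),'tcp',s['ee_pos'].round(4),'edge z',e[2].round(4),'F',s['wrist_force'].round(1),'gap',s['finger_gap'].round(3),'rv',rv.round(2))
                                                                                                                         ^^^^^^^^^^^^^^^^^^^^^
AttributeError: 'float' object has no attribute 'round'
```

```bash
sed -i "s/s\['finger_gap'\].round(3)/round(s['finger_gap'],3)/" h.py
python3 -c "
from h import *
rows([(0,.18),(0,.08)])"
```

```text
t 0.75 tcp [0.5998 0.0695 0.2217] edge z 0.2217 F [-0.2  0.8 -0.5] gap 0.54 rv [-99.83 -10.55  -8.68]
0 0.18 x 3.89 y 2.27 z -9.99
0 0.08 x 13.89 y 2.28 z -10.00
```

Emit:
{"op": "jog_arm", "data": {
  "deltas": [
    {"x": 0,"y": 2.3,"z": -10,"rx": -99.8,"ry": -10.5,"rz": -8.7},
    {"x": 0,"y": 2.3,"z": -10,"rx": -99.8,"ry": -10.5,"rz": -8.7},
    {"x": 0,"y": 2.3,"z": -10,"rx": -99.8,"ry": -10.5,"rz": -8.7},
    {"x": 0,"y": 2.3,"z": -10,"rx": -99.8,"ry": -10.5,"rz": -8.7},
    {"x": 0,"y": 2.3,"z": -10,"rx": -99.8,"ry": -10.5,"rz": -8.7}
  ],
  "hand": 0
}}

```text
time_s: 1.25
ee_pos: [0.6232, 0.1687, 0.2212]
ee_rot: [0.65, 0.246, 0.645, -0.318]
wrist_force: [0.5, 0.1, 0.2]
finger_gap: 0.087
```

```bash
python3 -c "
from h import *
rows([(0,.18),(0,.08)])"
```

```text
t 1.25 tcp [0.6232 0.1687 0.2212] edge z 0.22 F [0.5 0.1 0.2] gap 0.087 rv [-56.92  -6.08  -4.93]
0 0.18 x 3.82 y 0.33 z -0.28
0 0.08 x 13.77 y 1.23 z -0.75
```

Emit:
{"op": "jog_arm", "data": {
  "deltas": [
    {"x": 0,"y": 0.3,"z": -0.3,"rx": -56.9,"ry": -6.1,"rz": -4.9},
    {"x": 0,"y": 0.3,"z": -0.3,"rx": -56.9,"ry": -6.1,"rz": -4.9},
    {"x": 0,"y": 0.3,"z": -0.3,"rx": -56.9,"ry": -6.1,"rz": -4.9},
    {"x": 0,"y": 0.3,"z": -0.3,"rx": -56.9,"ry": -6.1,"rz": -4.9},
    {"x": 0,"y": 0.3,"z": -0.3,"rx": -56.9,"ry": -6.1,"rz": -4.9}
  ],
  "hand": 0
}}

```text
time_s: 1.75
ee_pos: [0.6237, 0.1716, 0.2206]
ee_rot: [0.709, -0.039, 0.698, -0.092]
wrist_force: [0.3, -0.9, 0.3]
finger_gap: 0.005
```

```bash
python3 -c "
from h import *
rows([(0,.18),(0,.08)])"
```

```text
t 1.75 tcp [0.6237 0.1716 0.2206] edge z 0.2181 F [ 0.3 -0.9  0.3] gap 0.005 rv [-14.41  -1.54  -1.24]
0 0.18 x 3.75 y 0.46 z -0.20
0 0.08 x 13.58 y 2.30 z -0.43
```

Emit:
{"op": "jog_arm", "data": {
  "deltas": [
    {"x": 3.7,"y": 0.5,"z": -0.2,"rx": -14.4,"ry": -1.5,"rz": -1.2},
    {"x": 3.7,"y": 0.5,"z": -0.2,"rx": -14.4,"ry": -1.5,"rz": -1.2},
    {"x": 7.7,"y": 1.2,"z": -0.3,"rx": -14.4,"ry": -1.5,"rz": -1.2},
    {"x": 11.7,"y": 1.95,"z": -0.4,"rx": -14.4,"ry": -1.5,"rz": -1.2},
    {"x": 13.6,"y": 2.3,"z": -0.4,"rx": -14.4,"ry": -1.5,"rz": -1.2}
  ],
  "hand": 0
}}

```text
time_s: 2.25
ee_pos: [0.6211, 0.1675, 0.0779]
ee_rot: [0.705, -0.136, 0.696, -0.011]
wrist_force: [0.1, 0.4, -0.6]
finger_gap: 0.007
```

```bash
python3 - <<'E'
from h import *
import cv2
rows([(0,.08),(0,.056),(0,.052)])
im=bot.grab_frame("scene")[:,:,::-1]; cv2.imwrite("pics/scene1.png",cv2.resize(im[60:280,130:400],None,fx=2.7,fy=2.7,interpolation=cv2.INTER_CUBIC))
E
```

```text
t 2.25 tcp [0.6211 0.1675 0.0779] edge z 0.0751 F [ 0.1  0.4 -0.6] gap 0.007 rv [-0.02 -0.37 -0.  ]
0 0.08 x -0.51 y 0.05 z 0.16
0 0.056 x 1.84 y 0.55 z 0.17
0 0.052 x 2.23 y 0.64 z 0.18
```

View pics/scene1.png

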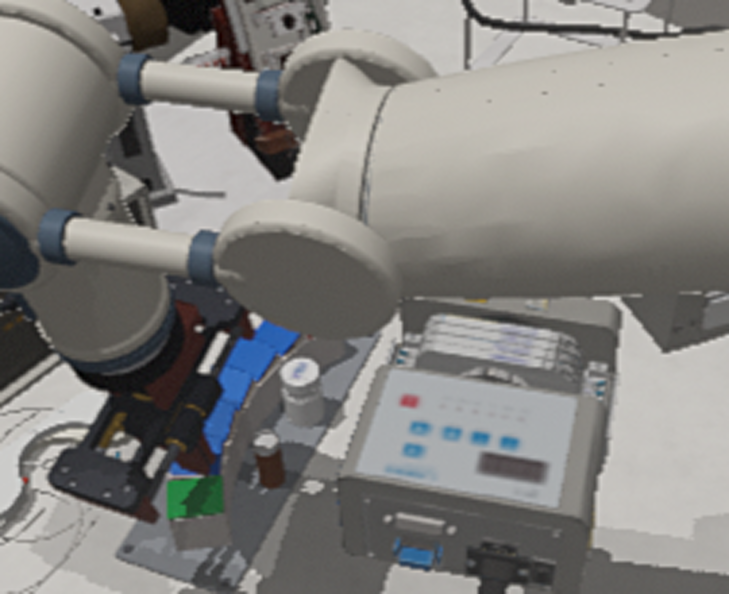

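The crop shows the closed fingers hovering beside the green pad (195,495) and over lid 1 (200,460), with the gripper body clear of the instrument. Now to go down slowly.

```bash
python3 -c "
from h import *
rows([(-.12,.068),(-.12,.059),(-.12,.056)])"
```

```text
t 2.3 tcp [0.6202 0.1672 0.0752] edge z 0.0724 F [-0.6 -0.2 -2.6] gap 0.009 rv [ 0.02 -0.58  0.02]
-0.12 0.068 x 0.31 y 0.65 z 0.03
-0.12 0.059 x 1.19 y 0.83 z 0.04
-0.12 0.056 x 1.49 y 0.90 z 0.04
```

Emit:
{"op": "jog_arm", "data": {
  "deltas": [
    {"x": 0.3,"y": 0.6,"z": 0,"rx": 0,"ry": -0.6,"rz": 0},
    {"x": 0.6,"y": 0.7,"z": 0,"rx": 0,"ry": -0.6,"rz": 0},
    {"x": 0.9,"y": 0.75,"z": 0,"rx": 0,"ry": -0.6,"rz": 0},
    {"x": 1.1,"y": 0.8,"z": 0,"rx": 0,"ry": -0.6,"rz": 0},
    {"x": 1.1,"y": 0.8,"z": 0,"rx": 0,"ry": -0.6,"rz": 0}
  ],
  "hand": 0
}}

```text
time_s: 2.8
ee_pos: [0.6195, 0.1727, 0.0636]
ee_rot: [0.708, -0.137, 0.693, -0.011]
wrist_force: [-0.1, 1.1, -0.2]
finger_gap: 0.004
```

```bash
python3 -c "
from h import *
rows([(-.12,.058),(-.12,.056),(-.12,.054),(-.12,.053)])"
```

```text
t 2.8 tcp [0.6195 0.1727 0.0636] edge z 0.0607 F [-0.1  1.1 -0.2] gap 0.004 rv [0.01 0.09 0.02]
-0.12 0.058 x 0.27 y 0.07 z -0.00
-0.12 0.056 x 0.46 y 0.11 z -0.00
-0.12 0.054 x 0.66 y 0.15 z -0.00
-0.12 0.053 x 0.76 y 0.17 z -0.00
```

Emit:
{"op": "jog_arm", "data": {
  "deltas": [
    {"x": 0.15,"y": 0.04,"z": 0,"rx": 0,"ry": 0,"rz": 0},
    {"x": 0.3,"y": 0.07,"z": 0,"rx": 0,"ry": 0,"rz": 0},
    {"x": 0.4,"y": 0.1,"z": 0,"rx": 0,"ry": 0,"rz": 0},
    {"x": 0.5,"y": 0.12,"z": 0,"rx": 0,"ry": 0,"rz": 0},
    {"x": 0.5,"y": 0.12,"z": 0,"rx": 0,"ry": 0,"rz": 0}
  ],
  "hand": 0
}}

```text
time_s: 3.3
ee_pos: [0.6194, 0.1728, 0.0581]
ee_rot: [0.707, -0.137, 0.693, -0.011]
wrist_force: [-0.3, -0.9, -0.0]
finger_gap: 0.005
```

```bash
python3 -c "
from h import *
rows([(-.12,.055),(-.12,.054),(-.12,.053)])"
```

```text
t 3.3 tcp [0.6194 0.1728 0.0581] edge z 0.0553 F [-0.3 -0.9 -0. ] gap 0.005 rv [0.02 0.06 0.02]
-0.12 0.055 x 0.03 y 0.00 z 0.01
-0.12 0.054 x 0.13 y 0.03 z 0.01
-0.12 0.053 x 0.23 y 0.05 z 0.01
```

Not in contact yet. I'll step about 0.5 mm per call near the surface.

Emit:
{"op": "jog_arm", "data": {
  "deltas": [
    {"x": 0.05,"y": 0.01,"z": 0,"rx": 0,"ry": 0,"rz": 0},
    {"x": 0.1,"y": 0.02,"z": 0,"rx": 0,"ry": 0,"rz": 0},
    {"x": 0.15,"y": 0.03,"z": 0,"rx": 0,"ry": 0,"rz": 0},
    {"x": 0.15,"y": 0.03,"z": 0,"rx": 0,"ry": 0,"rz": 0}
  ],
  "hand": 0
}}

```text
time_s: 3.7
ee_pos: [0.6193, 0.1728, 0.0565]
ee_rot: [0.707, -0.137, 0.693, -0.011]
wrist_force: [0.2, -1.1, -0.6]
finger_gap: 0.008
```

```bash
python3 -c "
from h import *
rows([(-.12,.054),(-.12,.053),(-.12,.052)])"
```

```text
t 3.7 tcp [0.6193 0.1728 0.0565] edge z 0.0537 F [ 0.2 -1.1 -0.6] gap 0.008 rv [0.02 0.05 0.02]
-0.12 0.054 x -0.03 y -0.00 z 0.02
-0.12 0.053 x 0.07 y 0.02 z 0.02
-0.12 0.052 x 0.16 y 0.04 z 0.02
```

Emit:
{"op": "jog_arm", "data": {
  "deltas": [
    {"x": 0.04,"y": 0.01,"z": 0,"rx": 0,"ry": 0,"rz": 0},
    {"x": 0.08,"y": 0.02,"z": 0,"rx": 0,"ry": 0,"rz": 0},
    {"x": 0.12,"y": 0.03,"z": 0,"rx": 0,"ry": 0,"rz": 0},
    {"x": 0.12,"y": 0.03,"z": 0,"rx": 0,"ry": 0,"rz": 0}
  ],
  "hand": 0
}}

```text
time_s: 4.1
ee_pos: [0.6193, 0.1728, 0.0555]
ee_rot: [0.707, -0.137, 0.693, -0.011]
wrist_force: [-1.3, -0.2, 1.7]
finger_gap: -0.0
```

```bash
python3 -c "
from h import *
rows([(-.12,.053),(-.12,.052),(-.12,.051)])"
```

```text
t 4.1 tcp [0.6193 0.1728 0.0555] edge z 0.0527 F [-1.3 -0.2  1.7] gap -0.0 rv [0.01 0.06 0.02]
-0.12 0.053 x -0.03 y -0.01 z 0.01
-0.12 0.052 x 0.07 y 0.01 z 0.01
-0.12 0.051 x 0.16 y 0.03 z 0.01
```

Emit:
{"op": "jog_arm", "data": {
  "deltas": [
    {"x": 0.03,"y": 0.01,"z": 0,"rx": 0,"ry": 0,"rz": 0},
    {"x": 0.06,"y": 0.01,"z": 0,"rx": 0,"ry": 0,"rz": 0},
    {"x": 0.08,"y": 0.02,"z": 0,"rx": 0,"ry": 0,"rz": 0},
    {"x": 0.08,"y": 0.02,"z": 0,"rx": 0,"ry": 0,"rz": 0}
  ],
  "hand": 0
}}

```text
time_s: 4.5
ee_pos: [0.6194, 0.1728, 0.0554]
ee_rot: [0.708, -0.137, 0.693, -0.011]
wrist_force: [-2.8, -1.1, 4.7]
finger_gap: 0.004
```

```bash
python3 -c "
from h import *
for i in range(1): rows([(-.12,.052),(-.12,.051),(-.12,.05)])
s=bot.read_state();print(s['moment'],s['tau'])"
```

```text
t 4.5 tcp [0.6194 0.1728 0.0554] edge z 0.0526 F [-2.8 -1.1  4.7] gap 0.004 rv [-0.    0.09  0.03]
-0.12 0.052 x 0.06 y 0.01 z 0.01
-0.12 0.051 x 0.15 y 0.03 z 0.01
-0.12 0.05 x 0.25 y 0.05 z 0.01
[-0.04193252  0.35921667 -0.08777685] [-1.48400492e-01 -4.80947936e+01 -3.79703343e+01 -8.41873270e-01
 -6.62911423e-01  7.34140231e-04]
```

Contact on the green pad is about 4.7 N, at nominal edge level 52.7 mm and roughly 5 N/mm. Now the sweep, feedback after each call.

```bash
cat > s.py <<'E'
import sys
from h import *
k0,z=float(sys.argv[1]),float(sys.argv[2])
rows([(round(k0+.1*i,2),z) for i in range(1,6)])
E
python3 s.py -0.12 .0521
```

```text
t 4.5 tcp [0.6194 0.1728 0.0554] edge z 0.0526 F [-2.8 -1.1  4.7] gap 0.004 rv [-0.    0.09  0.03]
-0.02 0.0521 x 0.11 y -0.31 z 0.20
0.08 0.0521 x 0.18 y -0.64 z 0.39
0.18 0.0521 x 0.25 y -0.96 z 0.57
0.28 0.0521 x 0.32 y -1.29 z 0.74
0.38 0.0521 x 0.40 y -1.63 z 0.91
```

Emit:
{"op": "jog_arm", "data": {
  "deltas": [
    {"x": 0.11,"y": -0.31,"z": 0.2,"rx": 0,"ry": 0.1,"rz": 0},
    {"x": 0.18,"y": -0.64,"z": 0.39,"rx": 0,"ry": 0.1,"rz": 0},
    {"x": 0.25,"y": -0.96,"z": 0.57,"rx": 0,"ry": 0.1,"rz": 0},
    {"x": 0.32,"y": -1.29,"z": 0.74,"rx": 0,"ry": 0.1,"rz": 0},
    {"x": 0.4,"y": -1.63,"z": 0.91,"rx": 0,"ry": 0.1,"rz": 0}
  ],
  "hand": 0
}}

```text
time_s: 5.0
ee_pos: [0.6316, 0.1586, 0.0554]
ee_rot: [0.707, -0.136, 0.694, -0.01]
wrist_force: [-2.1, 4.1, 5.9]
finger_gap: 0.007
```

```bash
python3 s.py 0.38 .0521
```

```text
t 5.0 tcp [0.6316 0.1586 0.0554] edge z 0.0526 F [-2.1  4.1  5.9] gap 0.007 rv [ 0.02  0.04 -0.06]
0.48 0.0521 x 0.13 y -0.38 z 0.12
0.58 0.0521 x 0.20 y -0.72 z 0.28
0.68 0.0521 x 0.28 y -1.06 z 0.43
0.78 0.0521 x 0.35 y -1.41 z 0.57
0.88 0.0521 x 0.42 y -1.75 z 0.71
```

Emit:
{"op": "jog_arm", "data": {
  "deltas": [
    {"x": 0.1,"y": -0.38,"z": 0.12,"rx": 0,"ry": 0,"rz": 0},
    {"x": 0.17,"y": -0.72,"z": 0.28,"rx": 0,"ry": 0,"rz": 0},
    {"x": 0.25,"y": -1.06,"z": 0.43,"rx": 0,"ry": 0,"rz": 0},
    {"x": 0.32,"y": -1.4,"z": 0.57,"rx": 0,"ry": 0,"rz": 0},
    {"x": 0.39,"y": -1.74,"z": 0.71,"rx": 0,"ry": 0,"rz": 0}
  ],
  "hand": 0
}}

```text
time_s: 5.5
ee_pos: [0.6423, 0.1427, 0.0558]
ee_rot: [0.708, -0.136, 0.693, -0.01]
wrist_force: [0.1, 3.2, 4.0]
finger_gap: 0.006
```

```bash
python3 - <<'E'
import sys; sys.argv=['',0.88,.0524]
exec(open('s.py').read())
import cv2
im=bot.grab_frame("side")[:,:,::-1]; cv2.imwrite("pics/side1.png",cv2.resize(im[150:280,130:300],None,fx=4,fy=4,interpolation=cv2.INTER_CUBIC))
E
```

```text
t 5.5 tcp [0.6423 0.1427 0.0558] edge z 0.053 F [0.1 3.2 4. ] gap 0.006 rv [ 0.02  0.12 -0.11]
0.98 0.0524 x 0.14 y -0.38 z 0.08
1.08 0.0524 x 0.22 y -0.73 z 0.20
1.18 0.0524 x 0.29 y -1.08 z 0.33
1.28 0.0524 x 0.37 y -1.44 z 0.44
1.38 0.0524 x 0.44 y -1.79 z 0.55
```

View pics/side1.png

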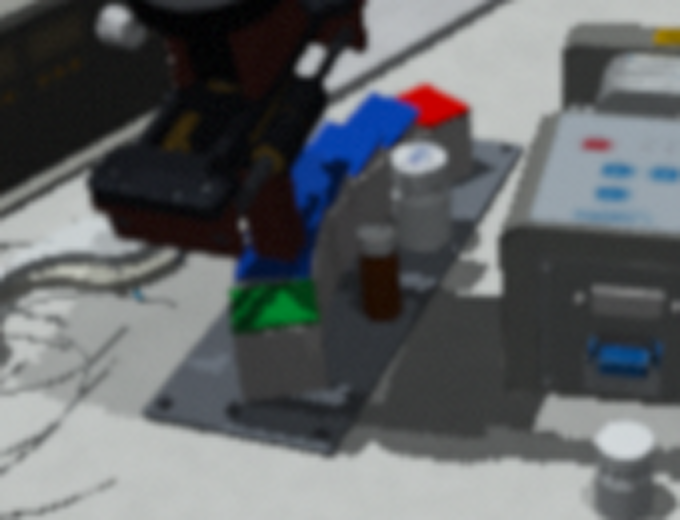

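The side crop shows the fingers on lid 1 (270,260) just past the green pad (272,305), roughly centred across the row, with the tray and vials still in place. I'll continue.

Emit:
{"op": "jog_arm", "data": {
  "deltas": [
    {"x": 0.13,"y": -0.38,"z": 0.08,"rx": 0,"ry": 0.1,"rz": -0.1},
    {"x": 0.21,"y": -0.73,"z": 0.2,"rx": 0,"ry": 0.1,"rz": -0.1},
    {"x": 0.28,"y": -1.08,"z": 0.33,"rx": 0,"ry": 0.1,"rz": -0.1},
    {"x": 0.36,"y": -1.44,"z": 0.44,"rx": 0,"ry": 0.1,"rz": -0.1},
    {"x": 0.43,"y": -1.79,"z": 0.55,"rx": 0,"ry": 0.1,"rz": -0.1}
  ],
  "hand": 0
}}

```text
time_s: 6.05
ee_pos: [0.6515, 0.1253, 0.0554]
ee_rot: [0.707, -0.136, 0.694, -0.01]
wrist_force: [-2.3, 5.0, 5.6]
finger_gap: 0.01
```

```bash
python3 s.py 1.38 .0523
```

```text
t 6.05 tcp [0.6515 0.1253 0.0554] edge z 0.0526 F [-2.3  5.   5.6] gap 0.01 rv [ 0.02  0.06 -0.05]
1.48 0.0523 x 0.10 y -0.33 z 0.06
1.58 0.0523 x 0.18 y -0.69 z 0.15
1.68 0.0523 x 0.26 y -1.05 z 0.24
1.78 0.0523 x 0.33 y -1.41 z 0.32
1.88 0.0523 x 0.41 y -1.77 z 0.40
```

Emit:
{"op": "jog_arm", "data": {
  "deltas": [
    {"x": 0.07,"y": -0.33,"z": 0.06,"rx": 0,"ry": 0,"rz": 0},
    {"x": 0.15,"y": -0.69,"z": 0.15,"rx": 0,"ry": 0,"rz": 0},
    {"x": 0.23,"y": -1.05,"z": 0.24,"rx": 0,"ry": 0,"rz": 0},
    {"x": 0.3,"y": -1.41,"z": 0.32,"rx": 0,"ry": 0,"rz": 0},
    {"x": 0.38,"y": -1.77,"z": 0.4,"rx": 0,"ry": 0,"rz": 0}
  ],
  "hand": 0
}}

```text
time_s: 6.55
ee_pos: [0.659, 0.1086, 0.0559]
ee_rot: [0.708, -0.136, 0.693, -0.01]
wrist_force: [-1.6, 5.1, 5.3]
finger_gap: 0.005
```

```bash
python3 s.py 1.88 .0525
```

```text
t 6.55 tcp [0.659  0.1086 0.0559] edge z 0.0531 F [-1.6  5.1  5.3] gap 0.005 rv [ 0.02  0.12 -0.09]
1.98 0.0525 x 0.14 y -0.39 z 0.03
2.08 0.0525 x 0.22 y -0.76 z 0.09
2.18 0.0525 x 0.30 y -1.12 z 0.15
2.28 0.0525 x 0.38 y -1.49 z 0.20
2.38 0.0525 x 0.45 y -1.86 z 0.24
```

Emit:
{"op": "jog_arm", "data": {
  "deltas": [
    {"x": 0.12,"y": -0.39,"z": 0.03,"rx": 0,"ry": 0.1,"rz": -0.1},
    {"x": 0.2,"y": -0.76,"z": 0.09,"rx": 0,"ry": 0.1,"rz": -0.1},
    {"x": 0.28,"y": -1.12,"z": 0.15,"rx": 0,"ry": 0.1,"rz": -0.1},
    {"x": 0.36,"y": -1.49,"z": 0.2,"rx": 0,"ry": 0.1,"rz": -0.1},
    {"x": 0.43,"y": -1.86,"z": 0.24,"rx": 0,"ry": 0.1,"rz": -0.1}
  ],
  "hand": 0
}}

```text
time_s: 7.05
ee_pos: [0.6647, 0.0901, 0.0552]
ee_rot: [0.707, -0.136, 0.694, -0.011]
wrist_force: [-0.8, 4.9, 8.3]
finger_gap: 0.007
```

```bash
python3 s.py 2.38 .0525
```

```text
t 7.05 tcp [0.6647 0.0901 0.0552] edge z 0.0524 F [-0.8  4.9  8.3] gap 0.007 rv [ 0.03 -0.   -0.02]
2.48 0.0525 x 0.07 y -0.37 z 0.05
2.58 0.0525 x 0.14 y -0.74 z 0.08
2.68 0.0525 x 0.22 y -1.11 z 0.10
2.78 0.0525 x 0.30 y -1.48 z 0.12
2.88 0.0525 x 0.38 y -1.85 z 0.13
```

Emit:
{"op": "jog_arm", "data": {
  "deltas": [
    {"x": 0.05,"y": -0.37,"z": 0.05,"rx": 0,"ry": 0,"rz": 0},
    {"x": 0.12,"y": -0.74,"z": 0.08,"rx": 0,"ry": 0,"rz": 0},
    {"x": 0.2,"y": -1.11,"z": 0.1,"rx": 0,"ry": 0,"rz": 0},
    {"x": 0.28,"y": -1.48,"z": 0.12,"rx": 0,"ry": 0,"rz": 0},
    {"x": 0.36,"y": -1.85,"z": 0.13,"rx": 0,"ry": 0,"rz": 0}
  ],
  "hand": 0
}}

```text
time_s: 7.55
ee_pos: [0.6698, 0.0719, 0.0561]
ee_rot: [0.707, -0.136, 0.693, -0.01]
wrist_force: [-1.3, 5.1, 6.3]
finger_gap: 0.008
```

```bash
python3 s.py 2.88 .0525
```

```text
t 7.55 tcp [0.6698 0.0719 0.0561] edge z 0.0533 F [-1.3  5.1  6.3] gap 0.008 rv [ 0.03  0.07 -0.04]
2.98 0.0525 x 0.15 y -0.36 z -0.04
3.08 0.0525 x 0.23 y -0.73 z -0.04
3.18 0.0525 x 0.31 y -1.11 z -0.05
3.28 0.0525 x 0.39 y -1.48 z -0.06
3.38 0.0525 x 0.47 y -1.85 z -0.09
```

Emit:
{"op": "jog_arm", "data": {
  "deltas": [
    {"x": 0.12,"y": -0.36,"z": -0.04,"rx": 0,"ry": 0.1,"rz": 0},
    {"x": 0.2,"y": -0.73,"z": -0.04,"rx": 0,"ry": 0.1,"rz": 0},
    {"x": 0.28,"y": -1.11,"z": -0.05,"rx": 0,"ry": 0.1,"rz": 0},
    {"x": 0.37,"y": -1.48,"z": -0.06,"rx": 0,"ry": 0.1,"rz": 0},
    {"x": 0.45,"y": -1.85,"z": -0.09,"rx": 0,"ry": 0.1,"rz": 0}
  ],
  "hand": 0
}}

```text
time_s: 8.05
ee_pos: [0.6722, 0.0529, 0.0553]
ee_rot: [0.707, -0.136, 0.694, -0.01]
wrist_force: [-0.4, 5.8, 5.2]
finger_gap: 0.006
```

```bash
python3 s.py 3.38 .0526
```

```text
t 8.05 tcp [0.6722 0.0529 0.0553] edge z 0.0525 F [-0.4  5.8  5.2] gap 0.006 rv [ 0.04 -0.05 -0.08]
3.48 0.0526 x 0.07 y -0.37 z -0.01
3.58 0.0526 x 0.15 y -0.74 z -0.05
3.68 0.0526 x 0.23 y -1.11 z -0.09
3.78 0.0526 x 0.30 y -1.48 z -0.14
3.88 0.0526 x 0.38 y -1.85 z -0.19
```

Emit:
{"op": "jog_arm", "data": {
  "deltas": [
    {"x": 0.06,"y": -0.37,"z": -0.01,"rx": 0,"ry": 0,"rz": -0.1},
    {"x": 0.14,"y": -0.74,"z": -0.05,"rx": 0,"ry": 0,"rz": -0.1},
    {"x": 0.22,"y": -1.11,"z": -0.09,"rx": 0,"ry": 0,"rz": -0.1},
    {"x": 0.29,"y": -1.48,"z": -0.14,"rx": 0,"ry": 0,"rz": -0.1},
    {"x": 0.37,"y": -1.85,"z": -0.19,"rx": 0,"ry": 0,"rz": -0.1}
  ],
  "hand": 0
}}

```text
time_s: 8.55
ee_pos: [0.674, 0.034, 0.0561]
ee_rot: [0.707, -0.137, 0.694, -0.011]
wrist_force: [-0.6, 4.0, 4.7]
finger_gap: 0.005
```

```bash
python3 s.py 3.88 .0526
```

```text
t 8.55 tcp [0.674  0.034  0.0561] edge z 0.0532 F [-0.6  4.   4.7] gap 0.005 rv [0.04 0.02 0.01]
3.98 0.0526 x 0.14 y -0.34 z -0.10
4.08 0.0526 x 0.22 y -0.71 z -0.17
4.18 0.0526 x 0.29 y -1.07 z -0.24
4.28 0.0526 x 0.37 y -1.44 z -0.32
4.38 0.0526 x 0.45 y -1.80 z -0.41
```

Emit:
{"op": "jog_arm", "data": {
  "deltas": [
    {"x": 0.13,"y": -0.34,"z": -0.1,"rx": 0,"ry": 0,"rz": 0},
    {"x": 0.21,"y": -0.71,"z": -0.17,"rx": 0,"ry": 0,"rz": 0},
    {"x": 0.28,"y": -1.07,"z": -0.24,"rx": 0,"ry": 0,"rz": 0},
    {"x": 0.36,"y": -1.44,"z": -0.32,"rx": 0,"ry": 0,"rz": 0},
    {"x": 0.44,"y": -1.8,"z": -0.41,"rx": 0,"ry": 0,"rz": 0}
  ],
  "hand": 0
}}

```text
time_s: 9.05
ee_pos: [0.6734, 0.0149, 0.0555]
ee_rot: [0.707, -0.137, 0.694, -0.011]
wrist_force: [0.0, 4.2, 4.8]
finger_gap: 0.006
```

```bash
python3 s.py 4.38 .0526
```

```text
t 9.05 tcp [0.6734 0.0149 0.0555] edge z 0.0527 F [0.  4.2 4.8] gap 0.006 rv [ 0.04  0.03 -0.  ]
4.48 0.0526 x 0.09 y -0.34 z -0.10
4.58 0.0526 x 0.16 y -0.70 z -0.19
4.68 0.0526 x 0.24 y -1.06 z -0.30
4.78 0.0526 x 0.31 y -1.41 z -0.41
4.88 0.0526 x 0.39 y -1.76 z -0.53
```

Emit:
{"op": "jog_arm", "data": {
  "deltas": [
    {"x": 0.09,"y": -0.34,"z": -0.1,"rx": 0,"ry": 0,"rz": 0},
    {"x": 0.16,"y": -0.7,"z": -0.19,"rx": 0,"ry": 0,"rz": 0},
    {"x": 0.24,"y": -1.06,"z": -0.3,"rx": 0,"ry": 0,"rz": 0},
    {"x": 0.31,"y": -1.41,"z": -0.41,"rx": 0,"ry": 0,"rz": 0},
    {"x": 0.39,"y": -1.76,"z": -0.53,"rx": 0,"ry": 0,"rz": 0}
  ],
  "hand": 0
}}

```text
time_s: 9.55
ee_pos: [0.6714, -0.0042, 0.0554]
ee_rot: [0.707, -0.137, 0.694, -0.011]
wrist_force: [0.3, 2.2, 3.7]
finger_gap: 0.007
```

```bash
python3 s.py 4.88 .0526
```

```text
t 9.55 tcp [ 0.6714 -0.0042  0.0554] edge z 0.0526 F [0.3 2.2 3.7] gap 0.007 rv [0.04 0.03 0.  ]
4.98 0.0526 x 0.07 y -0.32 z -0.12
5.08 0.0526 x 0.14 y -0.67 z -0.25
5.18 0.0526 x 0.21 y -1.02 z -0.38
5.28 0.0526 x 0.29 y -1.36 z -0.53
5.38 0.0526 x 0.36 y -1.70 z -0.68
```

Emit:
{"op": "jog_arm", "data": {
  "deltas": [
    {"x": 0.09,"y": -0.32,"z": -0.12,"rx": 0,"ry": 0,"rz": 0},
    {"x": 0.16,"y": -0.67,"z": -0.25,"rx": 0,"ry": 0,"rz": 0},
    {"x": 0.23,"y": -1.02,"z": -0.38,"rx": 0,"ry": 0,"rz": 0},
    {"x": 0.31,"y": -1.36,"z": -0.53,"rx": 0,"ry": 0,"rz": 0},
    {"x": 0.38,"y": -1.7,"z": -0.68,"rx": 0,"ry": 0,"rz": 0}
  ],
  "hand": 0
}}

```text
time_s: 10.05
ee_pos: [0.6678, -0.0228, 0.0553]
ee_rot: [0.707, -0.137, 0.694, -0.011]
wrist_force: [1.7, 3.1, 4.1]
finger_gap: 0.01
```

```bash
python3 s.py 5.38 .0525
```

```text
t 10.05 tcp [ 0.6678 -0.0228  0.0553] edge z 0.0525 F [1.7 3.1 4.1] gap 0.01 rv [ 0.04  0.05 -0.  ]
5.48 0.0525 x 0.07 y -0.31 z -0.15
5.58 0.0525 x 0.14 y -0.65 z -0.31
5.68 0.0525 x 0.21 y -0.98 z -0.48
5.78 0.0525 x 0.28 y -1.31 z -0.65
5.88 0.0525 x 0.35 y -1.64 z -0.83
```

Emit:
{"op": "jog_arm", "data": {
  "deltas": [
    {"x": 0.08,"y": -0.31,"z": -0.15,"rx": 0,"ry": 0,"rz": 0},
    {"x": 0.15,"y": -0.65,"z": -0.31,"rx": 0,"ry": 0,"rz": 0},
    {"x": 0.22,"y": -0.98,"z": -0.48,"rx": 0,"ry": 0,"rz": 0},
    {"x": 0.29,"y": -1.31,"z": -0.65,"rx": 0,"ry": 0,"rz": 0},
    {"x": 0.36,"y": -1.64,"z": -0.83,"rx": 0,"ry": 0,"rz": 0}
  ],
  "hand": 0
}}

```text
time_s: 10.55
ee_pos: [0.6627, -0.041, 0.0554]
ee_rot: [0.707, -0.137, 0.693, -0.011]
wrist_force: [2.2, 2.1, 4.3]
finger_gap: 0.005
```

```bash
python3 - <<'E'
import sys; sys.argv=['',5.7,.0523]
exec(open('s.py').read())
import cv2
im=bot.grab_frame("side")[:,:,::-1]; cv2.imwrite("pics/side2.png",cv2.resize(im[150:280,130:300],None,fx=4,fy=4,interpolation=cv2.INTER_CUBIC))
E
```

```text
t 10.55 tcp [ 0.6627 -0.041   0.0554] edge z 0.0526 F [2.2 2.1 4.3] gap 0.005 rv [0.04 0.08 0.  ]
5.8 0.0523 x -0.03 y 0.29 z 0.14
5.9 0.0523 x 0.04 y -0.03 z -0.04
6.0 0.0523 x 0.11 y -0.36 z -0.23
6.1 0.0523 x 0.18 y -0.68 z -0.42
6.2 0.0523 x 0.24 y -1.00 z -0.61
```

View pics/side2.png

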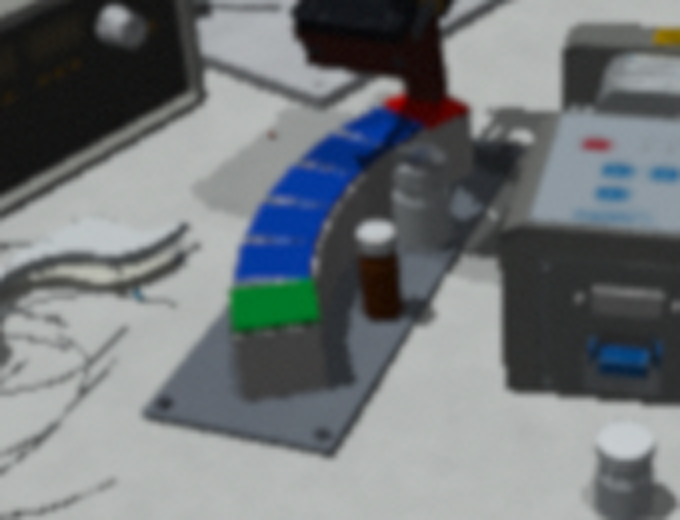

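All five lids lie level, the fingers stand on the red pad (427,105) at 4.3 N, and the tray corners (148,413) and (332,452) have not moved. I lift straight up now.

Emit:
{"op": "jog_arm", "data": {
  "deltas": [
    {"x": 0,"y": 0,"z": 0,"rx": 0,"ry": 0,"rz": 0},
    {"x": -0.5,"y": -0.1,"z": 0,"rx": 0,"ry": 0,"rz": 0},
    {"x": -2,"y": -0.42,"z": 0,"rx": 0,"ry": 0,"rz": 0},
    {"x": -4,"y": -0.85,"z": 0,"rx": 0,"ry": 0,"rz": 0},
    {"x": -6,"y": -1.28,"z": 0,"rx": 0,"ry": 0,"rz": 0}
  ],
  "hand": 0
}}

```text
time_s: 11.1
ee_pos: [0.6619, -0.0421, 0.1174]
ee_rot: [0.707, -0.137, 0.694, -0.011]
wrist_force: [-0.5, 0.3, -0.0]
finger_gap: 0.006
```

Emit:
{"op": "jog_arm", "data": {
  "deltas": [
    {"x": -3,"y": -0.64,"z": 0,"rx": 0,"ry": 0,"rz": 0},
    {"x": -6,"y": -1.28,"z": 0,"rx": 0,"ry": 0,"rz": 0},
    {"x": -7,"y": -1.5,"z": 0,"rx": 0,"ry": 0,"rz": 0},
    {"x": -7,"y": -1.5,"z": 0,"rx": 0,"ry": 0,"rz": 0},
    {"x": -7,"y": -1.5,"z": 0,"rx": 0,"ry": 0,"rz": 0}
  ],
  "hand": 0
}}

```text
time_s: 11.6
ee_pos: [0.6615, -0.0422, 0.1874]
ee_rot: [0.706, -0.137, 0.695, -0.011]
wrist_force: [-0.0, 0.2, -0.1]
finger_gap: 0.007
```

```bash
python3 - <<'E'
from h import *
import cv2
rows([])
im=bot.grab_frame("side")[:,:,::-1]; a=im[140:280,130:300]; b=cv2.imread("pics/side0.png")[140:280,130:300]
cv2.imwrite("pics/side3.png",cv2.resize(np.hstack([b,a]),None,fx=2.3,fy=2.3,interpolation=cv2.INTER_CUBIC))
E
```

```text
t 11.6 tcp [ 0.6615 -0.0422  0.1874] edge z 0.1846 F [-0.   0.2 -0.1] gap 0.007 rv [ 0.03 -0.18  0.02]
```

View pics/side3.png

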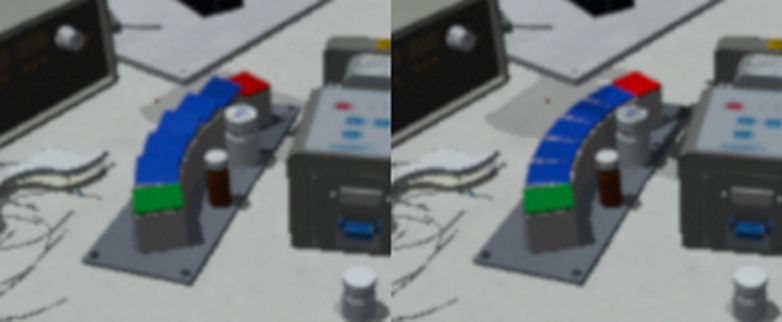

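The before/after pair shows every lid shut and level with the pads. The tray corner (85,262 → 475-391=84,262), the vials and the bottle have not moved. Handing in.

```bash
python3 -c "
from rig import bot
print(bot.finish_job())"
```

```text
the job is handed in; nothing more can be done
None
```

All five lids are shut, and I handed the job in at about 11.6 s of the 51 s allowed. With the fingers closed I touched down on the green pad, swept the arc in one stroke without lifting, and ended on the red pad before lifting straight up.

- **Force:** The upward force read about 4 to 8 N at each check between moves, with up to about 6 N sideways. It was 4.3 N on the red pad and zero after the lift.
- **Tool tilt:** I tilted the fingers 12° so that their trailing edge did the pressing.
- **Final picture:** In the side camera view every lid lies level with the pads. The tray, its two vials and the white bottle are in the same place as before, to about a pixel. The other loose items were outside that view and I did not check them afterwards; the arm did not go near them.
- **Disagreement:** Contact came about 1.3 mm lower than the nominal finger shape predicted. I set the pressing height from the measured force instead.

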